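# Sweep up the plantain rounds and bring the square spice jar to the front

## Robot

A 6-joint arm with a two-finger parallel gripper is mounted at the origin on the work surface. World frame = base frame: x ahead of the robot, y to its left, z up, the work surface at z = 0. Lengths are in m, angles in rad, forces in N, time in s.
With the tool pointing down it reaches from about 0.425 to 0.95 m from the base axis. Payload 3.5 kg.
Tool frame: the origin (TCP) lies midway between the tips of the shut fingers; the grasp point (between the pads) lies 19 mm behind it (ctrl.hold_point_z is the distance from the TCP to the grasp point, in m); z points along the fingers, y is the line along which they close (so a half turn about z gives the same grasp; the last joint's range is limited). The gripper opens to 85 mm and grips with 20 to 120 N. Pads are 22 mm wide; open, the fingers measure 114 mm over their backs; the gripper's body (76 mm by 85 mm) begins 54 mm behind the grasp point. The pads swing forward as they close: fully open they stand 13 mm farther back than shut.
Start: joints at [-1.365, 0.286, 1.577, -0, 1.279, -0.15], TCP at [0.235, -0.633, 0.231] pointing down, gripper open.
Joint ranges: [-2.77, 2.77], [-0.9, 2.22], [0.21, 2.48], [-1.53, 4.67], [0.24, 2.81], [-2.84, 2.84]. Speed limits (rad/s): [2.79, 2.79, 3.14, 3.14, 3.14, 3.14].

## Interface

Orientations are given as a unit quaternion [x, y, z, w].
In Python, from plant import readout, cams, sign_off, ctrl gives the robot as it stands. The module is installed in compiled form; this text tells all that it offers.
- The arm moves only by the tool step_arm, never from a script. Its argument "increments" is a list of rows, each a list of 2 entries, a list of its own where there are three numbers: the shift along the world's x, y, z in mm, then the turn, a rotation vector about the world's x, y, z in rad. In form: [[[x, y, z], [rx, ry, rz]], ...]. A call has 1 to 8 rows; each row shifts and turns the commanded pose from where the row before left it; what a row does not reach is not made up. A row lasts 1/12 s, in which the tool goes at most 41.7 mm and 7.16 degrees, less where a joint would pass 70% of its speed; a pose out of reach is approached as far as the arm can. A call is refused whole if a number of a shift passes 41.7 or a number of a turn 0.125, either way. A call with a gripper value outside its range is refused whole. "fingers" is the opening, from -1 (shut) to 1 (fully open), set as the call begins (left out, the last holds). The fingers move at their own pace and stop on an object; "grip_force" is the grip in N (left out, the last holds). Time passes only in rows, so rows that do not move let the fingers close. It gives the time, the measured TCP pose, the force, the opening and the grip force at its end, in the units of the state.
- readout.get_state(): the state, without advancing time (a new reading comes with each control period).
- cams.read_camera(name): name is "scene" or "top" or "wrist"; returns the picture (480x640x3 uint8, red, green, blue); there is no depth.
- cams.get_calibration(name): a dict with "fx", "fy", "cx", "cy" (pixels), "eye" and "rotation" of the camera in the world; the wrist camera has in their place "T_tool_cam" (4x4, takes a point from camera to tool coordinates, whose origin is the TCP and whose axes are the flange's). Camera axes: x right, y up, looking along -z (the intrinsics and any distortion apply to the point x, -y, -z); pixel columns grow to the right and rows downward; lengths in m; the calibration is good to about 2 mm. A picture is of the moment at which its call begins: read the wrist's pose just before it. get_calibration takes no time and is no camera call.
- sign_off(): hands the job in; it is judged then, once.
The state is a dict: "time": time; "qpos": joint angles; "dq": joint speeds; "joint_efforts": joint torques, N m; "eef_pos": TCP position; "tcp_rot": TCP orientation; "contact_force": force on the tool from outside, world axes, zero at the start; "wrist_torque": the same for the moment, N m; "opening": opening from 0.0 (shut) to 1.0 (fully open); "finger_force": force on a finger pad.
Only numpy, scipy, OpenCV 4.12 (cv2) and the standard library are available. Lean on these libraries where they do the work, as an engineer would, in place of code of your own. Each camera call takes 0.05 s, during which the arm holds its last target. There are 200 camera calls.

## Task

With the wooden scraper, sweep all four plantain rounds off the chopping board into the steel tray beside it, without touching them with the gripper, and set the scraper back down upright on the board. Then, to have them seasoned, turn the spice carousel until its one square jar (ball knob on the lid) stands right over the tongue that marks the front of the carousel's base, and finish still holding the turntable still there with the fingers. Leave everything else where it is.

Things in the scene. Friction and masses are not known exactly. Their poses are not given: they have to be found in the camera images.
- board: fixed wooden chopping board, 190 (its x) x 260 (its y) x 28 high; origin at the centre of its underside. The tray stands against its -y edge, the scraper near its +y end, the rounds between
- tray: fixed open steel tray, 210 (x) x 130 (y) outside, 24 high, wall and floor 3, turned like the board, its near rim 4 away from the board's -y edge and 4 lower than the board's top; origin at the centre of its underside
- scraper: loose wooden board scraper, about 0.22 kg, standing on the board: a foot 150 (its x) x 24 (its y) x 40 high, on it a grip ridge 90 (x) x 22 (y), from 39 up to 89 above the underside. Origin at the centre of the underside, z up; sweep along its y, pinch the ridge across its y
- round1: loose raw plantain round, a pale solid disc of diameter 32, 20 high, about 18 g, lying flat on the board; origin at the centre of its underside. All four are alike
- round2: loose raw plantain round, a pale solid disc of diameter 32, 20 high, about 18 g, lying flat on the board; origin at the centre of its underside. All four are alike
- round3: loose raw plantain round, a pale solid disc of diameter 32, 20 high, about 18 g, lying flat on the board; origin at the centre of its underside. All four are alike
- round4: loose raw plantain round, a pale solid disc of diameter 32, 20 high, about 18 g, lying flat on the board; origin at the centre of its underside. All four are alike
- carousel: fixed base of the spice carousel, round, diameter 200, 16 high, with a flat tongue 30 wide and 12 high along its -x, sticking out to 145 from the axis and so 35 beyond the turntable: the tongue marks the front. Origin at the centre of its underside, on the turning axis
- front_place (a point): point over the tongue's line where the square jar must stand: 78 from the axis along the base's -x
- turntable: wooden turntable, diameter 220, underside 18 above the table, turning freely and endlessly both ways about its upright axis (friction 0.03 N m). Five jars are fixed on it at 78 from the axis, 72 degrees apart: four round (45 across, up to 90 above its underside) and one square on its -x side. Origin at the centre of its underside, z up. Round knob in the middle: handle
- square_jar (a point): centre of the lid of the square jar (44 x 44, lid top at 86, ball knob of diameter 22 up to 106 above the turntable's underside), 78 from the axis on the turntable's -x
- handle (a point): centre of the turntable's round wooden knob, on the turning axis, 165 above the table: an upright cylinder of diameter 40, 34 high, on a post of diameter 18; it turns with the turntable and stands clear above all jars
- bowl_large: white ceramic bowl, rim diameter 150, 60 high, with bowl_small stacked in it; bystander at the far edge of the table; origin at the centre of the underside
- bowl_small: white ceramic bowl, rim diameter 110, 45 high, standing in bowl_large; bystander; origin at the centre of the underside
- tostonera: closed cedar plantain press, two hinged boards 110 x 150 x 38 with a brass hinge pin and a 70 long handle, lying on the near left of the carousel; bystander; origin at the centre of the underside
- ladle: stainless ladle lying on the table beyond the chopping board, about 235 long, bowl diameter 76; bystander; origin at the centre of the underside
- pitcher: plastic pitcher with a flip lid, diameter 108, 190 high, to the left of the carousel; bystander; origin at the centre of the underside
- mug: white mug, diameter 80, 90 high, to the right of the tray; bystander; origin at the centre of the underside
- jar: lone round spice jar, diameter 48, 85 high, standing on the table between carousel and board, nearer the robot; bystander, not the wanted one; origin at the centre of the underside
Not all that is in view belongs to the job. What is shaped like the tray but green or turquoise is not meant. What is shaped like the round1 but yellow is not meant.

How it is judged:
By the outcome, as a careful person would: the job done as asked, in the order asked, and still so for the second after the job is handed in, while the arm keeps its last pose, push and grip.
It also fails if it takes over 48 s, if anything falls off the work surface, if the arm or the gripper's body presses on something with over 40 N, if the wrist force passes 120 N, or if a joint passes its speed limit or range.

## Working session

There is one attempt and no reset: what is moved stays moved. The work goes in short steps, Python scripts to look and compute and a tool call to move; the robot and the scene stay as the last step left them, time stands still between calls to the robot, and variables do not carry over. Pictures are saved under pics/ and viewed, at most 10 in all, crops included, and the job is handed in when it is done.

Besides the shell and the picture viewer there is one more tool, called after ">>>" as name(argument=value, ...) on one line, values as JSON. step_arm: Moves the arm, as the interface text tells. Its arguments: {"type":"object","properties":{"increments":{"type":"array","items":{"type":"array"}},"fingers":{"type":"number"},"grip_force":{"type":"number"}},"required":["increments"]}

```bash
mkdir -p pics
python3 - <<'E'
from plant import readout,cams,ctrl
import cv2,numpy as np
for n in ("scene","top"):
    im=cams.read_camera(n);cv2.imwrite(f"pics/{n}0.png",im[:,:,::-1]);print(n,cams.get_calibration(n))
print(cams.get_calibration("wrist"));print(readout.get_state(),ctrl.hold_point_z)
E
```

```text
scene {'fx': 475.4095491516841, 'fy': 475.4095491516841, 'cx': 319.49977114395705, 'cy': 240.97479071815968, 'eye': array([ 1.1937596 , -0.63689266,  0.78835425]), 'rotation': array([0.40351968, 0.17346861, 0.37222034, 0.81763839])}
top {'fx': 474.50399534295684, 'fy': 474.50399534295684, 'cx': 325.5995175746301, 'cy': 243.55897186912378, 'eye': array([ 0.39028049, -0.04163678,  1.47484187]), 'rotation': array([ 0.0402524 , -0.03504336, -0.70153765,  0.71063115])}
{'fx': 379.0056115775576, 'fy': 379.0056115775576, 'cx': 324.4697715176596, 'cy': 242.45302959232075, 'T_tool_cam': array([[ 9.55531681e-04,  9.66215099e-01,  2.57735271e-01,
         6.45614129e-02],
       [ 9.99999389e-01, -7.80215555e-04, -7.82489130e-04,
         2.80632500e-04],
       [-5.54963744e-04,  2.57735862e-01, -9.66215254e-01,
        -1.42810413e-01],
       [ 0.00000000e+00,  0.00000000e+00,  0.00000000e+00,
         1.00000000e+00]])}
{'time': 0.1, 'qpos': array([-1.36502453e+00,  2.87118242e-01,  1.57804377e+00, -5.89012921e-06,
        1.27857683e+00, -1.50009949e-01]), 'dq': array([-0.00022624, -0.00253643, -0.00277013,  0.00060496,  0.0001786 ,
        0.00133611]), 'joint_efforts': array([ 5.45625826e-04, -4.07297122e+01, -2.93699938e+01, -1.50505939e-04,
        3.44405438e-03, -6.77445300e-06]), 'eef_pos': array([ 0.23501565, -0.63213261,  0.23005091]), 'tcp_rot': array([ 9.84218383e-01,  1.76954863e-01, -3.27332895e-05, -1.07260215e-03]), 'contact_force': array([-0.57505188, -0.28357253,  0.26789176]), 'wrist_torque': array([0.01501738, 0.01032309, 0.02552326]), 'finger_force': 0.0, 'opening': 1.0011285955957934} 0.0187
```

View pics/top0.png

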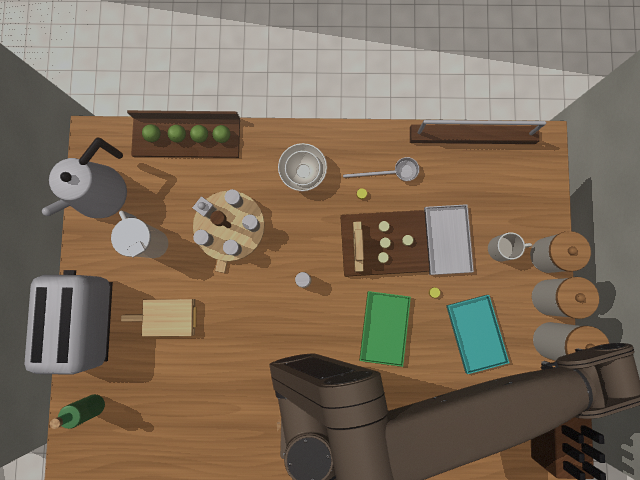

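View pics/scene0.png

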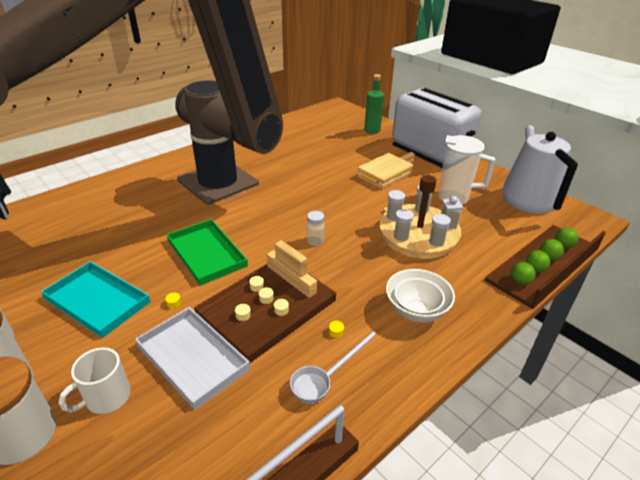

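Top view: the four pale rounds are at about (384,226), (385,243), (383,258) and (408,240). The scraper is at (358,246), the steel tray at (450,240) and the carousel at (228,226), with its tongue at (222,267). The jar with the ball knob is at (203,207). I'll measure these and enlarge the candidates.

```bash
cat > h.py <<'E'
import numpy as np,cv2
from scipy.spatial.transform import Rotation as R
from plant import readout,cams
def cam(n):
    c=cams.get_calibration(n)
    if n=="wrist":
        s=readout.get_state();T=np.eye(4);T[:3,:3]=R.from_quat(s["tcp_rot"]).as_matrix();T[:3,3]=s["eef_pos"];T=T@c["T_tool_cam"];return c,T[:3,3],T[:3,:3]
    return c,np.array(c["eye"]),R.from_quat(c["rotation"]).as_matrix()
def ray(C,u,v,z):
    c,e,r=C;d=r@np.array([(u-c["cx"])/c["fx"],-(v-c["cy"])/c["fy"],-1]);return e+d*(z-e[2])/d[2]
def proj(C,p):
    c,e,r=C;q=r.T@(np.array(p)-e);return np.array([c["cx"]-c["fx"]*q[0]/q[2],c["cy"]+c["fy"]*q[1]/q[2]])
E
python3 - <<'E'
from h import *
im=cv2.imread("pics/top0.png");C=cam("top");hsv=cv2.cvtColor(im,cv2.COLOR_BGR2HSV)
def comps(m,box,z,mina,name):
    x0,y0,x1,y1=box;k=np.zeros_like(m);k[y0:y1,x0:x1]=m[y0:y1,x0:x1]
    for c in cv2.findContours(k,cv2.RETR_EXTERNAL,cv2.CHAIN_APPROX_NONE)[0]:
        a=cv2.contourArea(c)
        if a<mina: continue
        r=cv2.minAreaRect(c);b=cv2.boxPoints(r)
        M=cv2.moments(c);g=(M['m10']/M['m00'],M['m01']/M['m00'])
        print(name,a,np.round(g,1),ray(C,*g,z).round(4)[:2],"rect",np.round(r[0],1),ray(C,*r[0],z).round(4)[:2],[list(ray(C,*p,z).round(3)[:2]) for p in b])
print([hsv[p].tolist() for p in [(243,385),(246,358),(230,350),(240,450),(245,370),(190,360),(226,250),(267,222),(193,362)]])
H,S,V=cv2.split(hsv)
pale=((S<150)&(V>150)&(H>15)&(H<45)).astype(np.uint8)*255
comps(pale,(370,200,420,275),.048,30,"round")
comps(((H<25)&(V>120)&(S<190)).astype(np.uint8)*255,(347,215,369,275),.07,100,"scr")
comps((V<95).astype(np.uint8)*255,(335,200,430,285),.028,300,"board")
comps((S<60).astype(np.uint8)*255,(424,200,480,280),.024,300,"tray")
a=cv2.resize(im[195:285,330:480],None,fx=5,fy=5,interpolation=cv2.INTER_CUBIC)
b=cv2.resize(im[180:280,180:275],None,fx=4.5,fy=4.5,interpolation=cv2.INTER_CUBIC)
cv2.imwrite("pics/cropa.png",a);cv2.imwrite("pics/cropb.png",b)
E
```

```text
[[32, 54, 185], [17, 99, 178], [12, 144, 94], [150, 5, 169], [11, 135, 64], [31, 137, 186], [158, 6, 168], [17, 95, 180], [31, 139, 184]]
round 65.0 [382.6 256.9] [ 0.5044 -0.2024] rect [382.5 257. ] [ 0.5042 -0.2021] [[np.float64(0.504), np.float64(-0.182)], [np.float64(0.524), np.float64(-0.202)], [np.float64(0.504), np.float64(-0.222)], [np.float64(0.485), np.float64(-0.202)]]
round 65.5 [384.6 242.3] [ 0.5488 -0.2085] rect [384.5 242.5] [ 0.5482 -0.2081] [[np.float64(0.562), np.float64(-0.194)], [np.float64(0.562), np.float64(-0.222)], [np.float64(0.535), np.float64(-0.222)], [np.float64(0.534), np.float64(-0.194)]]
round 66.5 [407.4 239.5] [ 0.5582 -0.2771] rect [407.5 239.5] [ 0.5582 -0.2775] [[np.float64(0.572), np.float64(-0.264)], [np.float64(0.572), np.float64(-0.291)], [np.float64(0.545), np.float64(-0.291)], [np.float64(0.544), np.float64(-0.264)]]
round 67.0 [383.5 225.7] [ 0.5995 -0.2051] rect [383.5 225.5] [ 0.6001 -0.205 ] [[np.float64(0.614), np.float64(-0.191)], [np.float64(0.614), np.float64(-0.219)], [np.float64(0.586), np.float64(-0.219)], [np.float64(0.586), np.float64(-0.191)]]
scr 332.5 [358.1 245.5] [ 0.5359 -0.127 ] rect [358.1 245.6] [ 0.5356 -0.127 ] [[np.float64(0.609), np.float64(-0.11)], [np.float64(0.61), np.float64(-0.136)], [np.float64(0.463), np.float64(-0.144)], [np.float64(0.462), np.float64(-0.118)]]
board 5133.0 [384.7 243.2] [ 0.5483 -0.2111] rect [384.7 243.6] [ 0.547  -0.2111] [[np.float64(0.636), np.float64(-0.073)], [np.float64(0.653), np.float64(-0.34)], [np.float64(0.459), np.float64(-0.348)], [np.float64(0.442), np.float64(-0.084)]]
tray 2865.5 [448.4 239.2] [ 0.5634 -0.4071] rect [448.5 239.2] [ 0.5637 -0.4073] [[np.float64(0.665), np.float64(-0.332)], [np.float64(0.677), np.float64(-0.469)], [np.float64(0.464), np.float64(-0.481)], [np.float64(0.452), np.float64(-0.347)]]
```

View pics/cropa.png

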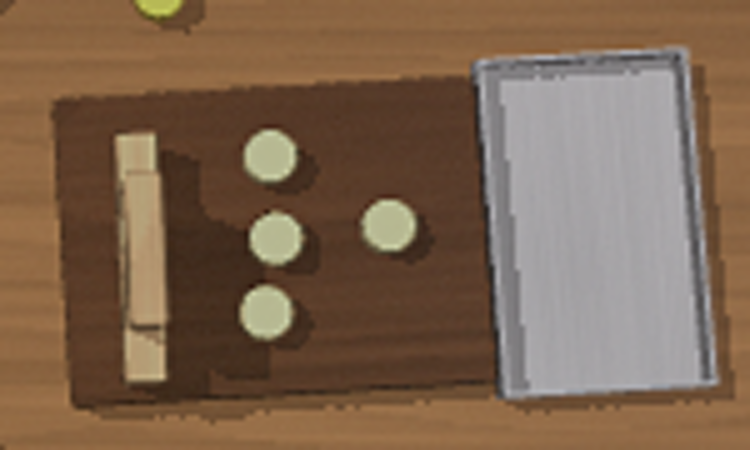

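View pics/cropb.png

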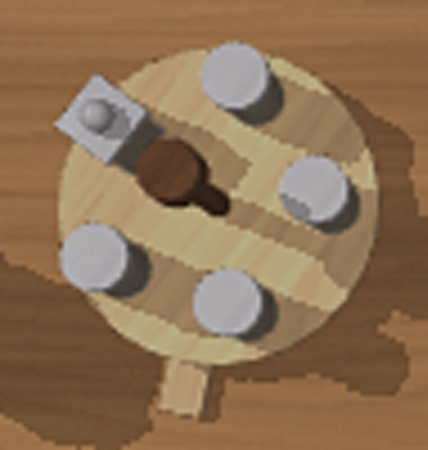

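Crop A shows the scraper at left, four pale rounds and the steel tray. The yellow disc just outside at the top is not meant. Crop B shows four round jars. The only square one, with a ball on its lid, is at crop (97,117), or full (202,206). The tongue end is at crop (185,388), or full (221,266). I'll move over the board to measure with the wrist camera.

>>> step_arm(increments=[[[25,36,0],[0,0,-0.025]],[[25,36,0],[0,0,-0.025]],[[25,36,0],[0,0,-0.025]],[[25,36,0],[0,0,-0.025]],[[25,36,0],[0,0,-0.025]],[[25,36,0],[0,0,-0.025]],[[25,36,0],[0,0,-0.025]],[[25,36,0],[0,0,-0.025]]])

```text
time: 0.77
eef_pos: [0.4258, -0.3568, 0.2309]
tcp_rot: [0.997, 0.077, -0.0, -0.0]
contact_force: [0.1, -0.9, 0.3]
opening: 1.002
finger_force: 0.0
```

>>> step_arm(increments=[[[25,36,0],[0,0,-0.025]],[[25,36,0],[0,0,-0.025]],[[25,36,0],[0,0,-0.025]],[[25,36,0],[0,0,-0.02]],[[0,0,0],[0,0,0]],[[0,0,0],[0,0,0]]])

```text
time: 1.27
eef_pos: [0.521, -0.2198, 0.2308]
tcp_rot: [0.999, 0.033, -0.0, -0.0]
contact_force: [0.1, -0.9, -0.4]
opening: 0.998
finger_force: 0.0
```

Run:
```python
from h import *
s=readout.get_state();print(s["eef_pos"],s["tcp_rot"],s["qpos"],s["time"])
import pickle
C=cam("wrist");im=cams.read_camera("wrist")[:,:,::-1];cv2.imwrite("pics/w1.png",im);pickle.dump(C,open("w1.pkl","wb"))
# carousel from top
im=cv2.imread("pics/top0.png");C=cam("top");up=cv2.resize(im,None,fx=4,fy=4,interpolation=cv2.INTER_CUBIC)
H,S,V=cv2.split(cv2.cvtColor(im,cv2.COLOR_BGR2HSV))
m=((S<45)&(V>110)).astype(np.uint8);k=np.zeros_like(m);k[185:260,190:265]=m[185:260,190:265]
n,l,st,ce=cv2.connectedComponentsWithStats(k)
for i in range(1,n):
    if st[i,4]>20: print(ce[i],st[i],ray(C,*ce[i],.108)[:2])
m=((V<110)).astype(np.uint8);k=np.zeros_like(m);k[208:230,205:232]=m[208:230,205:232]
```

```text
[ 0.52103307 -0.21975616  0.23075828] [ 9.99465591e-01  3.26841202e-02 -4.84466608e-04 -2.13873544e-04] [-5.78432533e-01  4.71549874e-02  1.84943172e+00 -2.16975926e-04
  1.24604495e+00  9.27053238e-01] 1.2667
[231.70689655 196.45402299] [224 189  16  15 174] [0.67183061 0.24654276]
[201.82323232 205.91414141] [192 197  20  19 198] [0.64265561 0.33316111]
[249.34857143 221.53714286] [242 215  15  14 175] [0.59814949 0.19250622]
[200.59887006 236.72316384] [193 230  16  15 177] [0.55181676 0.33299901]
[230.06593407 246.78571429] [223 239  15  16 182] [0.52351079 0.24621705]
```

View pics/w1.png

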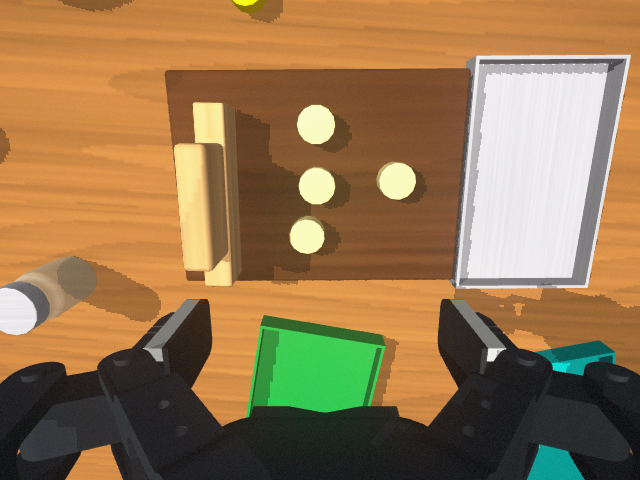

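The wrist view shows the scraper ridge top at about (175–213, 144–270), the rounds at (316,124), (317,186), (307,236) and (397,181), the board's -y edge from (469,68) to (456,279), and the tray to its right. I'll cast rays from these.

Run:
```python
from h import *
import pickle
C=pickle.load(open("w1.pkl","rb"));im=cv2.imread("pics/w1.png");H,S,V=cv2.split(cv2.cvtColor(im,cv2.COLOR_BGR2HSV))
print([ (H[p],S[p],V[p]) for p in [(205,196),(205,228),(205,206),(205,217),(186,317)]])
P=lambda z,L:[ray(C,*p,z)[:2].round(4).tolist() for p in L]
print("boardcorners",P(.028,[(166,70),(469,68),(456,279)]))
print("tray rim",P(.024,[(472,57),(629,56),(588,287),(457,286)]))
m=((H>20)&(H<40)&(S<160)&(V>200)).astype(np.uint8);k=np.zeros_like(m);k[90:270,260:430]=m[90:270,260:430]
n,l,st,ce=cv2.connectedComponentsWithStats(k)
for i in range(1,n):
    if st[i,4]>100: print("round",ce[i],st[i,2:],ray(C,*ce[i],.048)[:2])
# scraper: local edges per row
for r in range(100,290,15): print(r,[(c,int(V[r,c]),int(S[r,c])) for c in range(170,245,4)] if r in(115,205,280) else "")
c4=[(175,146),(207,144),(213,269),(187,270)]
p=np.array(P(.117,c4));print("ridge",p.tolist(),p.mean(0))
f=[(222,103),(234,285)]
f2=[(193,103),(222,103),(207,286),(234,286)];print("foot top",P(.068,f2))
# carousel: circle from jars
J=np.array([[231.7069,196.454],[249.3486,221.537],[230.066,246.786],[200.599,236.723]]);T=cam("top")
p=np.array([ray(T,*q,.108)[:2] for q in J]);A=np.c_[2*p,np.ones(4)];s=np.linalg.lstsq(A,(p**2).sum(1),rcond=None)[0];print("centre",s[:2],"r",(s[2]+s[:2]@s[:2])**.5)
q=ray(T,201.82,205.91,.104)[:2];d=q-s[:2];print("sq",q,np.hypot(*d),np.degrees(np.arctan2(d[1],d[0])))
print("jar angs",np.degrees(np.arctan2(*(p-s[:2]).T[::-1])))
print("tongue",[ (ray(T,180+u/4.5,180+v/4.5,.012)[:2]) for u,v in [(159,408),(198,417),(170,362),(209,370)]])
print("knob", ray(T,180+171/4.5,180+172/4.5,.182))
```

```text
[(np.uint8(21), np.uint8(117), np.uint8(248)), (np.uint8(16), np.uint8(128), np.uint8(153)), (np.uint8(16), np.uint8(130), np.uint8(216)), (np.uint8(16), np.uint8(135), np.uint8(121)), (np.uint8(31), np.uint8(60), np.uint8(252))]
boardcorners [[0.6345, -0.0792], [0.6529, -0.3332], [0.4654, -0.3517]]
tray rim [[0.6623, -0.3357], [0.6719, -0.4677], [0.4643, -0.4844], [0.4568, -0.3554]]
round [315.6529563  124.06855184] [  38   39 1167] [ 0.59865994 -0.20790338]
round [396.95437262 180.64543726] [  37   37 1052] [ 0.55728999 -0.27978534]
round [316.45692159 185.62633107] [  36   36 1033] [ 0.5485287  -0.21161942]
round [306.44816415 236.14794816] [ 34  35 926] [ 0.5035172  -0.20548724]
100 
115 [(170, 132, 160), (174, 137, 158), (178, 138, 164), (182, 135, 166), (186, 136, 161), (190, 138, 161), (194, 250, 103), (198, 250, 93), (202, 250, 94), (206, 251, 101), (210, 250, 104), (214, 251, 93), (218, 250, 95), (222, 239, 122), (226, 129, 128), (230, 118, 132), (234, 120, 128), (238, 105, 151), (242, 100, 150)]
130 
145 
160 
175 
190 
205 [(170, 224, 167), (174, 224, 165), (178, 204, 153)
[... 475 characters left out ...]
51, 112), (214, 251, 106), (218, 251, 105), (222, 251, 98), (226, 251, 103), (230, 236, 122), (234, 124, 136), (238, 137, 169), (242, 116, 163)]
ridge [[0.5761, -0.1184], [0.5788, -0.1394], [0.4924, -0.1425], [0.4904, -0.1239]] [ 0.534425 -0.13105 ]
foot top [[0.607, -0.1145], [0.6084, -0.1365], [0.4587, -0.1231], [0.4603, -0.1463]]
centre [0.59763938 0.27020134] r 0.07780500893318054
sq [0.64340639 0.33426795] 0.07873468587156696 54.459280237321764
jar angs [ -17.68676591  -89.62351645 -162.07105925  126.11759895]
tongue [array([0.45824724, 0.30939654]), array([0.45242827, 0.28238801]), array([0.48994168, 0.30302431]), array([0.48477924, 0.2759827 ])]
knob [0.59508351 0.26672806 0.182     ]
```

Everything agrees with the given sizes:
- **Scraper:** centre (.534, -.131), yaw about 3.5°.
- **Carousel:** axis (.597, .269), jar radius 78 mm.
- **Turn needed:** square jar at 54.2°, tongue at 169°, so about +115°.

Now I'll go over the scraper and down.

>>> step_arm(increments=[[[4,30,-10],[0,0,0]],[[5,30,-15],[0,0,0]],[[4,29,-15],[0,0,0]],[[0,0,-20],[0,0,0]],[[0,0,0],[0,0,0]],[[0,0,0],[0,0,0]]])

```text
time: 1.82
eef_pos: [0.5321, -0.1339, 0.1701]
tcp_rot: [1.0, 0.03, -0.001, -0.0]
contact_force: [0.4, 0.4, 0.4]
opening: 1.001
finger_force: 0.0
```

>>> step_arm(increments=[[[2,3,-30],[0,0,0]],[[0,0,-30],[0,0,0]],[[0,0,-20],[0,0,0]],[[0,0,-10],[0,0,0]],[[0,0,0],[0,0,0]],[[0,0,0],[0,0,0]]])

```text
time: 2.32
eef_pos: [0.536, -0.1314, 0.0825]
tcp_rot: [1.0, 0.03, 0.001, 0.0]
contact_force: [0.7, -0.3, 0.6]
opening: 1.001
finger_force: 0.0
```

>>> step_arm(increments=[[[0,0,0],[0,0,0]],[[0,0,0],[0,0,0]],[[0,0,0],[0,0,0]],[[0,0,0],[0,0,0]],[[0,0,0],[0,0,0]],[[0,0,0],[0,0,0]],[[0,0,0],[0,0,0]],[[0,0,0],[0,0,0]]], fingers=-1, grip_force=60)

```text
time: 2.98
eef_pos: [0.5357, -0.13, 0.082]
tcp_rot: [1.0, 0.03, 0.0, 0.0]
contact_force: [-1.3, 0.7, 3.3]
opening: 0.248
finger_force: 59.6
```

>>> step_arm(increments=[[[0,0,2],[0,0,0]],[[5,0,0],[0,0,0.01]],[[5,1,0],[0,0,0.01]],[[1,-5,0],[0,0,0]],[[1,-10,0],[0,0,0]],[[1,-10,0],[0,0,0]],[[1,-10,0],[0,0,0]],[[0,0,0],[0,0,0]]])

```text
time: 3.65
eef_pos: [0.5497, -0.1666, 0.0835]
tcp_rot: [0.999, 0.039, 0.0, 0.001]
contact_force: [0.4, 0.5, -2.1]
opening: 0.247
finger_force: 59.0
```

Run:
```python
from h import *
s=readout.get_state();print(s["eef_pos"],s["tcp_rot"],s["time"])
cv2.imwrite("pics/s2.png",np.vstack([cv2.resize(cams.read_camera("scene")[200:400,130:400,::-1],None,fx=2,fy=2),]))
```

```text
[ 0.54974011 -0.16661969  0.08350944] [9.99224849e-01 3.93589318e-02 3.96548900e-04 6.47077266e-04] 3.65
```

View pics/s2.png

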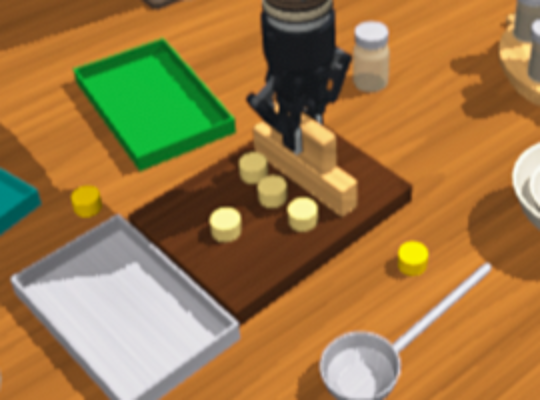

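The scraper (crop ~(305,165)) is held upright with the fingers above it, and all four rounds at (253,167), (271,191), (303,214) and (226,223) lie within its width. I'll go on with the sweep.

>>> step_arm(increments=[[[1,-10,0],[0,0,0]],[[1,-10,0],[0,0,0]],[[1,-10,0],[0,0,0]],[[0,-10,0],[0,0,0]],[[1,-10,0],[0,0,0]],[[1,-10,0],[0,0,0]],[[1,-10,0],[0,0,0]],[[0,-10,0],[0,0,0]]])

```text
time: 4.37
eef_pos: [0.5555, -0.2451, 0.0833]
tcp_rot: [0.999, 0.04, 0.0, 0.0]
contact_force: [0.6, -0.4, -2.7]
opening: 0.245
finger_force: 59.1
```

>>> step_arm(increments=[[[1,-10,0],[0,0,0]],[[1,-10,0],[0,0,0]],[[1,-10,0],[0,0,0]],[[0,-10,0],[0,0,0]],[[1,-10,0],[0,0,0]],[[1,-10,0],[0,0,0]],[[1,-10,0],[0,0,0]],[[0,0,0],[0,0,0]]])

```text
time: 5.03
eef_pos: [0.5616, -0.3165, 0.0837]
tcp_rot: [0.999, 0.04, 0.0, 0.001]
contact_force: [0.5, -0.2, -2.0]
opening: 0.251
finger_force: 59.2
```

Run:
```python
from h import *
s=readout.get_state();print(s["eef_pos"],s["tcp_rot"],s["time"],s["contact_force"])
cv2.imwrite("pics/s3.png",cv2.resize(cams.read_camera("scene")[200:420,110:400,::-1],None,fx=2.5,fy=2.5))
```

```text
[ 0.56164608 -0.31648535  0.0836628 ] [9.99210387e-01 3.97185967e-02 4.87168363e-04 8.93651255e-04] 5.0333 [ 0.45510716 -0.23285796 -1.99541355]
```

View pics/s3.png

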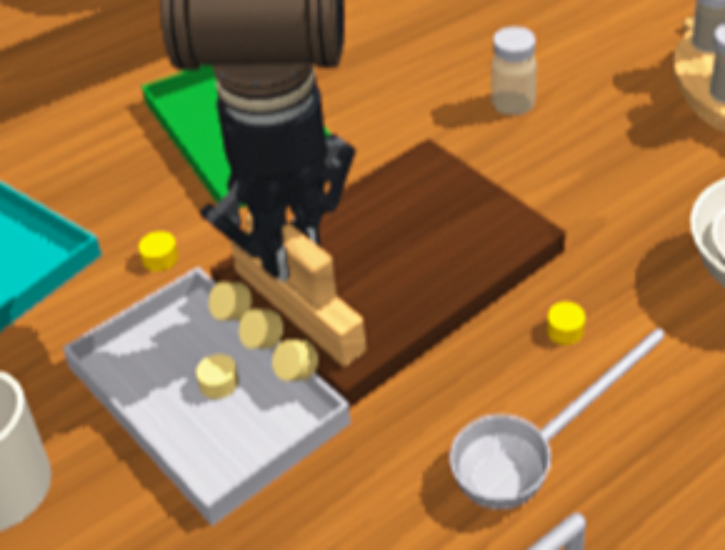

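The first round is flat in the tray, at crop (216,376). The other three are just tipping over the near rim, at (230,301), (261,328) and (295,360). I'll push on about 45 mm.

>>> step_arm(increments=[[[1,-8,0],[0,0,0]],[[0,-8,0],[0,0,0]],[[1,-8,0],[0,0,0]],[[0,-8,0],[0,0,0]],[[1,-8,0],[0,0,0]],[[0,-8,0],[0,0,0]],[[0,0,0],[0,0,0]],[[0,0,0],[0,0,0]]])

```text
time: 5.75
eef_pos: [0.5642, -0.3626, 0.0833]
tcp_rot: [0.999, 0.04, -0.0, -0.0]
contact_force: [-0.7, 0.8, -2.8]
opening: 0.248
finger_force: 59.2
```

Run:
```python
from h import *
s=readout.get_state();print(s["eef_pos"],s["tcp_rot"],s["time"],s["contact_force"])
cv2.imwrite("pics/s4.png",cv2.resize(cams.read_camera("scene")[280:420,110:320,::-1],None,fx=3,fy=3))
```

```text
[ 0.56422273 -0.36261969  0.08326815] [ 9.99201686e-01  3.99497568e-02 -2.46017870e-05 -7.91248829e-05] 5.75 [-0.7090427   0.75978863 -2.83436781]
```

View pics/s4.png

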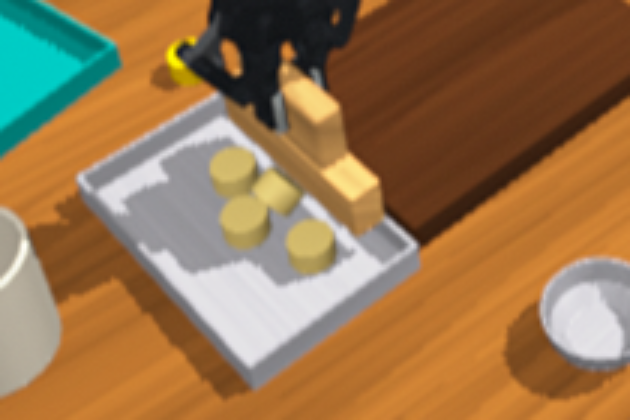

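All four rounds are in the tray, at crop (233,170), (244,221), (310,246) and (275,192), the last one leaning on its neighbours. I'll carry the scraper back, slightly raised.

>>> step_arm(increments=[[[0,0,6],[0,0,0]],[[-1,15,0],[0,0,0]],[[-2,30,0],[0,0,0]],[[-3,30,0],[0,0,0]],[[-2,30,0],[0,0,0]],[[-2,30,0],[0,0,0]],[[-3,30,0],[0,0,0]],[[-2,30,0],[0,0,0]]])

```text
time: 6.47
eef_pos: [0.5487, -0.1642, 0.0898]
tcp_rot: [0.999, 0.041, 0.0, -0.0]
contact_force: [0.9, -0.6, -2.9]
opening: 0.251
finger_force: 59.2
```

>>> step_arm(increments=[[[-1,20,0],[0,0,0]],[[0,0,0],[0,0,0]],[[0,0,0],[0,0,0]]])

```text
time: 6.72
eef_pos: [0.5481, -0.1449, 0.0897]
tcp_rot: [0.999, 0.042, 0.0, 0.0]
contact_force: [0.2, -1.1, -3.5]
opening: 0.252
finger_force: 59.5
```

Run:
```python
from h import *
s=readout.get_state();print(s["eef_pos"],s["tcp_rot"],s["time"],s["contact_force"])
cv2.imwrite("pics/s5.png",cv2.resize(cams.read_camera("scene")[200:420,110:400,::-1],None,fx=2.5,fy=2.5))
```

```text
[ 0.5480791  -0.14485095  0.08971468] [9.99120034e-01 4.19418644e-02 1.74880999e-04 8.65554051e-05] 6.7167 [ 0.19329442 -1.11166345 -3.51995179]
```

View pics/s5.png

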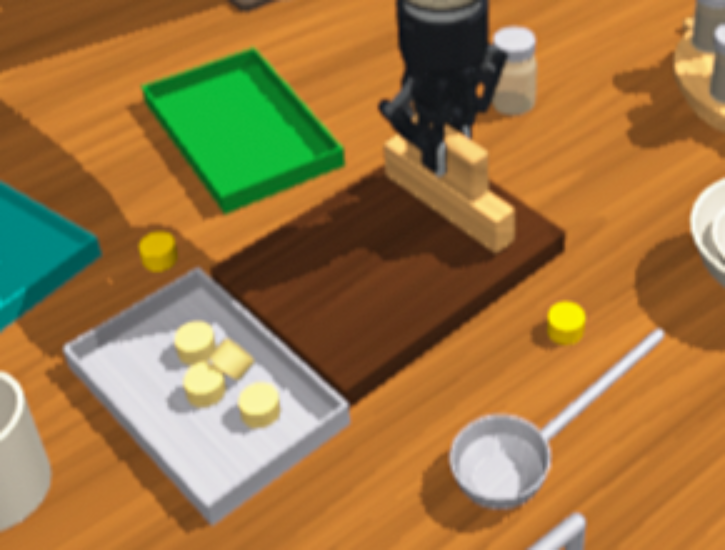

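All four rounds are in the tray, one of them leaning on its neighbours at crop (232,359). The scraper is over clear board at (450,190). I'll set it down.

>>> step_arm(increments=[[[0,0,-3],[0,0,0]],[[0,0,-2],[0,0,0]],[[0,0,-1],[0,0,0]],[[0,0,-1],[0,0,0]],[[0,0,-0.5],[0,0,0]],[[0,0,0],[0,0,0]],[[0,0,0],[0,0,0]]])

```text
time: 7.35
eef_pos: [0.5486, -0.1475, 0.082]
tcp_rot: [0.999, 0.04, 0.0, 0.0]
contact_force: [0.2, -0.2, -1.4]
opening: 0.247
finger_force: 59.7
```

>>> step_arm(increments=[[[0,0,-0.5],[0,0,0]],[[0,0,0],[0,0,0]],[[0,0,0],[0,0,0]]])

```text
time: 7.6
eef_pos: [0.5486, -0.1474, 0.0819]
tcp_rot: [0.999, 0.04, 0.0, 0.0]
contact_force: [-2.6, -1.3, 3.2]
opening: 0.244
finger_force: 60.2
```

>>> step_arm(increments=[[[0,0,0],[0,0,0]],[[0,0,0],[0,0,0]],[[0,0,0],[0,0,0]],[[0,0,0],[0,0,0]],[[0,0,0],[0,0,0]],[[0,0,0],[0,0,0]],[[0,0,0],[0,0,0]],[[0,0,0],[0,0,0]]], fingers=1)

```text
time: 8.27
eef_pos: [0.5484, -0.147, 0.0813]
tcp_rot: [0.999, 0.04, 0.0, -0.0]
contact_force: [-0.0, -0.4, 0.7]
opening: 1.001
finger_force: 0.0
```

>>> step_arm(increments=[[[0,0,10],[0,0,0]],[[0,0,25],[0,0,0]],[[0,0,30],[0,0,0]],[[0,0,35],[0,0,0]],[[0,0,35],[0,0,0]],[[0,0,20],[0,0,0]],[[0,0,0],[0,0,0]],[[0,0,0],[0,0,0]]])

```text
time: 8.93
eef_pos: [0.5492, -0.1474, 0.2389]
tcp_rot: [0.999, 0.04, 0.002, 0.001]
contact_force: [-0.1, 0.2, 0.1]
opening: 0.999
finger_force: 0.0
```

Run:
```python
from h import *
s=readout.get_state();print(s["eef_pos"],s["tcp_rot"],s["time"],s["contact_force"],s["qpos"])
C=cam("top");im=cams.read_camera("top")[:,:,::-1];cv2.imwrite("pics/t6.png",im)
print(proj(C,[.548,-.147,.117]))
C=cam("scene");im=cams.read_camera("scene")[:,:,::-1]
h=cv2.cvtColor(im,cv2.COLOR_BGR2HSV);m=((h[...,0]>12)&(h[...,0]<26)&(h[...,1]<160)&(h[...,2]>170)).astype(np.uint8)
p=proj(C,[.548,-.147,.07]).astype(int);k=np.zeros_like(m);k[p[1]-45:p[1]+45,p[0]-45:p[0]+45]=m[p[1]-45:p[1]+45,p[0]-45:p[0]+45]
n,l,st,ce=cv2.connectedComponentsWithStats(k);i=1+st[1:,4].argmax();print(p,st[i],ce[i])
o=cv2.imread("pics/scene0.png")
for z,y in((.117,0),(.028,0)):
  print(z,[proj(C,[.548+.08*.0+a*.997,-.147+a*.08,z]).round(0).tolist() for a in(-.075,.075,-.045,.045)])
```

```text
[ 0.54915845 -0.14735551  0.23886617] [0.99918013 0.04042284 0.00199587 0.00103532] 8.9333 [-0.14883097  0.2020654   0.06450095] [-4.40562309e-01  4.44146034e-02  1.83718963e+00  1.17065145e-05
  1.25549159e+00  1.04936250e+00]
[366.06629498 239.71836489]
[287 271] [272 247  32  22 268] [287.85447761 257.56716418]
0.117 [[264.0, 241.0], [311.0, 272.0], [273.0, 247.0], [301.0, 265.0]]
0.028 [[266.0, 270.0], [311.0, 301.0], [275.0, 276.0], [301.0, 295.0]]
```

The scraper is released and stands as expected: the ridge shows at scene (272–304, 247–269), where the projection puts it. Next, the carousel.

>>> step_arm(increments=[[[4,36,5],[0,0,0]],[[4,36,5],[0,0,0]],[[4,36,5],[0,0,0]],[[4,36,5],[0,0,0]],[[4,36,0],[0,0,0]],[[4,36,0],[0,0,0]],[[4,36,0],[0,0,0]],[[4,36,0],[0,0,0]]])

```text
time: 9.7
eef_pos: [0.5791, 0.1427, 0.2537]
tcp_rot: [0.999, 0.04, -0.002, 0.0]
contact_force: [0.7, -0.6, -0.9]
opening: 0.998
finger_force: 0.0
```

>>> step_arm(increments=[[[4,36,0],[0,0,0]],[[4,36,0],[0,0,0]],[[4,36,0],[0,0,0]],[[4,20,0],[0,0,0]],[[0,0,0],[0,0,0]],[[0,0,0],[0,0,0]],[[0,0,0],[0,0,0]]])

```text
time: 10.28
eef_pos: [0.5956, 0.2682, 0.2543]
tcp_rot: [0.999, 0.04, -0.002, 0.001]
contact_force: [-0.2, -0.1, 0.7]
opening: 1.002
finger_force: 0.0
```

Run:
```python
from h import *
import pickle
s=readout.get_state();print(s["eef_pos"],s["tcp_rot"],s["time"],s["qpos"])
C=cam("wrist");im=cams.read_camera("wrist")[:,:,::-1];pickle.dump(C,open("w7.pkl","wb"))
for n,p in(("knob",[.597,.2695,.182]),("sq",[.597+.078*np.cos(.946),.2695+.078*np.sin(.946),.104]),("tong",[.4553,.2959,.012])):
    u=proj(C,p);print(n,u)
    if n!="tong": cv2.circle(im:=im.copy(),tuple(int(x) for x in u),3,(255,0,255),1)
cv2.imwrite("pics/w7.png",im)
```

```text
[0.59563057 0.26824055 0.2543131 ] [ 9.99184491e-01  4.03374413e-02 -1.68433077e-03  6.38582029e-04] 10.2833 [ 2.68248618e-01  2.24903814e-01  1.60853164e+00 -4.99725952e-04
  1.31172734e+00  1.75847692e+00]
knob [321.3982411  251.59856988]
sq [243.298165   157.92678134]
tong [288.79855024 327.5801041 ]
```

View pics/w7.png

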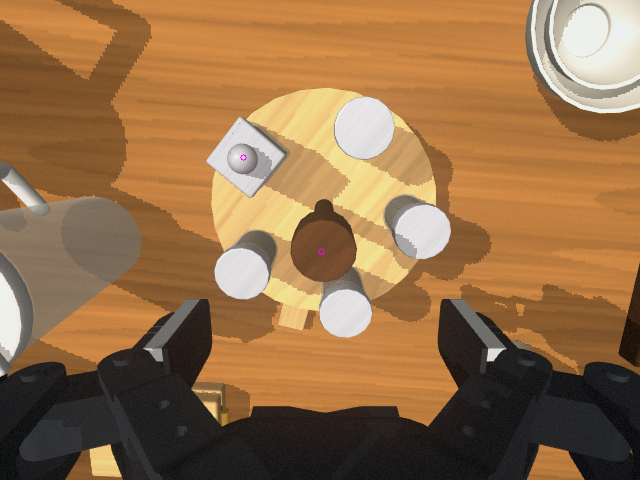

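The square lid's ball at (242,158) and the dark knob at (323,249) match the projected points (magenta). The tongue tip is at (294,317). I'll descend on the knob and grip it.

>>> step_arm(increments=[[[2,1,-25],[0,0,0]],[[0,0,-30],[0,0,0]],[[0,0,-30],[0,0,0]],[[0,0,-18],[0,0,0]],[[0,0,-5],[0,0,0]],[[0,0,0],[0,0,0]],[[0,0,0],[0,0,0]]])

```text
time: 10.92
eef_pos: [0.599, 0.2693, 0.1494]
tcp_rot: [0.999, 0.04, 0.001, -0.0]
contact_force: [0.6, -0.3, 0.6]
opening: 1.0
finger_force: 0.0
```

>>> step_arm(increments=[[[0,0,0],[0,0,0]],[[0,0,0],[0,0,0]],[[0,0,0],[0,0,0]],[[0,0,0],[0,0,0]],[[0,0,0],[0,0,0]],[[0,0,0],[0,0,0]],[[0,0,0],[0,0,0]],[[0,0,0],[0,0,0]]], fingers=-1, grip_force=40)

```text
time: 11.58
eef_pos: [0.5991, 0.2692, 0.1501]
tcp_rot: [0.999, 0.041, 0.001, 0.001]
contact_force: [-1.1, -4.2, 5.6]
opening: 0.456
finger_force: 42.2
```

>>> step_arm(increments=[[[0,0,0],[0,0,0.03]],[[0,0,0],[0,0,0.06]],[[0,0,0],[0,0,0.08]],[[0,0,0],[0,0,0.08]],[[0,0,0],[0,0,0.08]],[[0,0,0],[0,0,0.08]],[[0,0,0],[0,0,0.06]],[[0,0,0],[0,0,0.03]]])

```text
time: 12.25
eef_pos: [0.5988, 0.27, 0.15]
tcp_rot: [0.958, 0.288, 0.001, 0.0]
contact_force: [-2.9, -2.0, 5.7]
opening: 0.454
finger_force: 42.2
```

```bash
cat >> h.py <<'E'
def check(tag):
    s=readout.get_state();th=np.degrees(R.from_quat(s["tcp_rot"]).as_matrix()[:2,0]);print(s["time"],s["eef_pos"].round(4),"toolx",np.degrees(np.arctan2(th[1],th[0])).round(2),"q6",s["qpos"][5].round(3),s["contact_force"].round(1),"op",round(s["opening"],3))
    for n in("top","scene"):
        C=cam(n);im=cams.read_camera(n)[:,:,::-1];cv2.imwrite(f"pics/{tag}_{n}.png",im)
        h=cv2.cvtColor(np.ascontiguousarray(im),cv2.COLOR_BGR2HSV);m=((h[...,1]<60)&(h[...,2]>90)).astype(np.uint8)
        c=proj(C,[.5976,.2695,.108]).astype(int);k=np.zeros_like(m);k[c[1]-45:c[1]+45,c[0]-45:c[0]+45]=m[c[1]-45:c[1]+45,c[0]-45:c[0]+45]
        N,l,st,ce=cv2.connectedComponentsWithStats(k)
        for i in range(1,N):
            if st[i,4]>60:
                d=ray(C,*ce[i],.108)[:2]-[.5976,.2697];print(n,ce[i].round(1),st[i,2:],"r",np.hypot(*d).round(4),"ang",np.degrees(np.arctan2(d[1],d[0])).round(1))
E
python3 -c "from h import *;check('r1')"
```

```text
12.25 [0.5988 0.27   0.15  ] toolx 33.44 q6 1.257 [-2.9 -2.   5.7] op 0.454
top [223.9 196. ] [14 16 88] r 0.0752 ang -0.2
top [246.4 208.9] [ 16  15 189] r 0.0773 ang -60.6
top [241.6 239.8] [ 16  16 182] r 0.0775 ang -133.3
scene [452.3 160.7] [ 26  14 235] r 0.2613 ang 109.4
scene [400.9 204.8] [ 35  44 748] r 0.0629 ang -117.0
scene [447.4 210.3] [ 35  52 963] r 0.0673 ang 13.8
scene [417.1 228.5] [ 20  32 425] r 0.1242 ang -58.2
```

>>> step_arm(increments=[[[0,0,0],[0,0,0.05]],[[0,0,0],[0,0,0.08]],[[0,0,0],[0,0,0.1]],[[0,0,0],[0,0,0.1]],[[0,0,0],[0,0,0.1]],[[0,0,0],[0,0,0.1]],[[0,0,0],[0,0,0.1]],[[0,0,0],[0,0,0.1]]])

```text
time: 13.02
eef_pos: [0.5978, 0.2707, 0.15]
tcp_rot: [0.791, 0.612, 0.0, -0.001]
contact_force: [-6.1, -0.7, 8.2]
opening: 0.455
finger_force: 42.4
```

>>> step_arm(increments=[[[0,0,0],[0,0,0.1]],[[0,0,0],[0,0,0.1]],[[0,0,0],[0,0,0.1]],[[0,0,0],[0,0,0.1]],[[0,0,0],[0,0,0.1]],[[0,0,0],[0,0,0.08]],[[0,0,0],[0,0,0.05]],[[0,0,0],[0,0,0]]])

```text
time: 13.68
eef_pos: [0.5968, 0.2707, 0.15]
tcp_rot: [0.564, 0.826, -0.001, -0.002]
contact_force: [-9.7, -3.0, 9.5]
opening: 0.459
finger_force: 42.6
```

Run:
```python
from h import *
import pickle
check('r2')
# tongue from wrist image w7 and top0
for f,C,box in(("pics/w7.png",pickle.load(open("w7.pkl","rb")),(270,300,318,340)),("pics/top0.png",cam("top"),(208,256,236,276)),("pics/r2_top.png",cam("top"),(208,256,236,276))):
    im=cv2.imread(f);h=cv2.cvtColor(im,cv2.COLOR_BGR2HSV);x0,y0,x1,y1=box
    m=((h[...,1]<135)&(h[...,2]>150)&(h[...,0]>12)).astype(np.uint8);k=np.zeros_like(m);k[y0:y1,x0:x1]=m[y0:y1,x0:x1]
    N,l,st,ce=cv2.connectedComponentsWithStats(k)
    if N<2: print(f,"none");continue
    i=1+st[1:,4].argmax();d=ray(C,*ce[i],.012)[:2]-[.5976,.2697];print(f,ce[i],st[i],np.hypot(*d),np.degrees(np.arctan2(d[1],d[0])))
    c=cv2.findContours((l==i).astype(np.uint8),0,1)[0][0];print([ray(C,*p,.012)[:2].round(4).tolist() for p in cv2.boxPoints(cv2.minAreaRect(c))])
```

```text
13.6833 [0.5968 0.2707 0.15  ] toolx 111.32 q6 -0.102 [-9.7 -3.   9.5] op 0.459
top [245.  206.6] [ 16  16 187] r 0.0772 ang -54.9
top [243.4 237.8] [ 16  15 185] r 0.0775 ang -127.7
scene [447.5 204. ] [ 35  44 789] r 0.0624 ang 40.6
scene [408.4 190.9] [ 21  16 220] r 0.0618 ang 169.0
scene [397.7 211. ] [ 31  33 571] r 0.0855 ang -100.1
scene [420.1 228.8] [ 20  32 412] r 0.123 ang -54.9
scene [448.7 230.7] [ 15  17 171] r 0.1322 ang -24.0
pics/w7.png [295.62441315 312.22183099] [275 300  43  30 852] 0.12454105528764742 170.87982341856156
[[0.4874, 0.3129], [0.4911, 0.267], [0.4561, 0.2643], [0.4523, 0.3112]]
pics/top0.png [222.41735537 264.21487603] [211 256  25  20 242] 0.120577465256157 171.16144356027309
[[0.5035, 0.3246], [0.5044, 0.2501], [0.4457, 0.2482], [0.4447, 0.3223]]
pics/r2_top.png [231.57692308 273.26923077] [228 271   8   5  26] 0.14712045774530466 -175.79875291810743
[[0.4577, 0.2702], [0.458, 0.2486], [0.4457, 0.2482], [0.4454, 0.2698]]
```

Run:
```python
from h import *
import pickle
for f,C in(("pics/w7.png",pickle.load(open("w7.pkl","rb"))),("pics/top0.png",cam("top")),("pics/scene0.png",cam("scene"))):
    im=cv2.GaussianBlur(cv2.imread(f),(1,1),0);h=cv2.cvtColor(im,cv2.COLOR_BGR2HSV)
    ax=np.array([.5976,.2697])
    for r in(.126,.130,.134,.138,.142):
        row=[];ts=np.arange(155,184,.5)
        for t in ts:
            p=ax+r*np.array([np.cos(np.radians(t)),np.sin(np.radians(t))]);u=proj(C,[*p,.012]).astype(np.float32)
            row.append(cv2.getRectSubPix(h[...,1],(1,1),(float(u[0]),float(u[1])))[0,0])
        row=np.array(row);g=ts[row<130]
        print(f,r,g.min() if len(g) else None,g.max() if len(g) else None,(g.min()+g.max())/2 if len(g) else None, row[::6].tolist())
```

```text
pics/w7.png 0.126 163.5 183.5 173.5 [155, 153, 159, 122, 123, 122, 124, 123, 155, 164]
pics/w7.png 0.13 164.0 183.5 173.75 [153, 154, 155, 123, 122, 124, 123, 127, 156, 163]
pics/w7.png 0.134 164.0 175.5 169.75 [155, 156, 157, 126, 121, 123, 123, 130, 156, 163]
pics/w7.png 0.138 164.5 175.5 170.0 [157, 160, 164, 136, 124, 120, 122, 133, 154, 165]
pics/w7.png 0.142 164.5 175.5 170.0 [159, 160, 166, 144, 125, 122, 122, 146, 164, 167]
pics/top0.png 0.126 161.5 177.0 169.25 [137, 138, 137, 96, 96, 93, 96, 115, 138, 137]
pics/top0.png 0.13 162.0 176.5 169.25 [136, 136, 140, 83, 95, 93, 95, 116, 140, 133]
pics/top0.png 0.134 162.5 176.5 169.5 [135, 139, 143, 94, 94, 92, 95, 118, 139, 135]
pics/top0.png 0.138 162.5 176.5 169.5 [135, 138, 139, 96, 95, 92, 96, 119, 138, 134]
pics/top0.png 0.142 162.5 175.5 169.0 [138, 140, 141, 96, 98, 88, 95, 130, 139, 134]
pics/scene0.png 0.126 155.0 175.5 165.25 [59, 59, 57, 51, 51, 46, 65, 133, 151, 175]
pics/scene0.png 0.13 155.0 174.0 164.5 [61, 61, 58, 51, 50, 48, 114, 142, 156, 188]
pics/scene0.png 0.134 155.0 172.5 163.75 [63, 64, 59, 55, 46, 79, 131, 144, 171, 192]
pics/scene0.png 0.138 155.0 170.0 162.5 [60, 62, 59, 59, 40, 125, 135, 157, 188, 190]
pics/scene0.png 0.142 155.0 168.0 161.5 [47, 58, 59, 57, 81, 162, 161, 182, 191, 191]
```

>>> step_arm(increments=[[[-1,0,0],[0,0,0.03]],[[0,0,0],[0,0,0.05]],[[0,0,0],[0,0,0.04]],[[0,0,0],[0,0,0.02]],[[0,0,0],[0,0,0.008]],[[0,0,0],[0,0,0]],[[0,0,0],[0,0,0]],[[0,0,0],[0,0,0]]])

```text
time: 14.45
eef_pos: [0.5965, 0.2706, 0.15]
tcp_rot: [0.502, 0.865, 0.0, -0.001]
contact_force: [-7.1, -2.4, 6.3]
opening: 0.455
finger_force: 42.4
```

Run:
```python
from h import *
check('r3')
# wrist view: jar lids
s=readout.get_state();C=cam("wrist");im=cams.read_camera("wrist")[:,:,::-1];cv2.imwrite("pics/r3_w.png",im)
for n,t,r,z in(("sq",169.4,.078,.104),("ball",169.4,.078,.124),("tip",169.4,.145,.012)): print(n,proj(C,[.5976+r*np.cos(np.radians(t)),.2697+r*np.sin(np.radians(t)),z]))
```

```text
14.45 [0.5965 0.2706 0.15  ] toolx 119.69 q6 -0.248 [-7.1 -2.4  6.3] op 0.455
top [242.7 203.5] [ 17  16 181] r 0.0777 ang -46.4
top [245.8 234.3] [ 16  16 185] r 0.0775 ang -118.6
scene [446.9 163.8] [ 7 13 64] r 0.2342 ang 111.5
scene [435.9 211.7] [ 51  68 999] r 0.0513 ang -13.1
scene [399.6 207. ] [ 30  49 754] r 0.0707 ang -110.0
scene [451.9 219.1] [ 20  32 394] r 0.0968 ang -4.6
sq [205.81817234 174.35910354]
ball [192.08840982 178.14931108]
tip [167.56616669 100.36454565]
```

The round lids at -46.4° and -118.6° put the square jar at 169.5°. The tongue is at 169.4°, and the tool's own turn of 115.1° agrees, so the grip did not slip. I'll keep holding the knob and hand in.

```bash
python3 -c "from plant import sign_off;print(sign_off())"
```

```text
the job is handed in; nothing more can be done
None
```

I handed the job in at about 14.6 s of the 48 s: all four rounds are in the steel tray (one leaning on its neighbours), the scraper stands upright on the board, and the gripper is holding the turntable with the square jar over the tongue, within about 1° by my measurements.

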